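Turn a printed sample panel face up against a sloping fence

ROBOT

A 6-joint arm with a two-finger parallel gripper is mounted at the origin on the work surface. World frame = base frame: x ahead of the robot, y to its left, z up, the work surface at z = 0. Lengths are in m, angles in degrees, forces in N, time in s.
With the tool pointing down it reaches from about 0.3 to 0.75 m from the base axis. Payload 8.5 kg.
Tool frame: the origin (TCP) lies on the centre line of the jaws, within the pads' length; the fingertips stand 17 mm ahead of it and the grasp point (between the pads) lies 2 mm behind it; z points along the fingers, y is the line along which they close (so a half turn about z gives the same grasp; the last joint's range is limited). The gripper opens to 85 mm and grips with 20 to 120 N. Pads are 22 mm wide; open, the fingers measure 114 mm over their backs; the gripper's body (76 mm by 85 mm) begins 54 mm behind the grasp point. The pads swing forward as they close: fully open they stand 13 mm farther back than shut.
Start: joints at [-84.987, 21.807, 74.336, -0, 83.858, -12.336], TCP at [0.164, -0.525, 0.223] pointing down, gripper open.
Joint ranges: [-178.18, 178.18], [-50.72, 133.34], [12.68, 142.11], [-81.47, 261.47], [9.98, 163.14], [-165.26, 165.26]. Speed limits (degrees/s): [136.94, 136.94, 180, 180, 180, 180].

INTERFACE

Orientations are given as a 3x3 rotation matrix whose columns are the frame's x, y, z axes.
In Python, from rig import env gives the robot as it stands.
- The arm moves only by the shell command python3 -m handwheel 'ROWS' [OPENING] [FORCE]. ROWS is JSON, a list that holds one entry, the list of rows, each a list of 4 numbers: the shift along the tool's x, y, z in m, then the turn about the tool's z in rad. In form: [[[x, y, z, roll], ...]]. A call has 1 to 5 rows; each row shifts and turns the commanded pose from where the row before left it, along the tool's axes as they then stand; what a row does not reach is not made up. A row lasts 1/12 s, in which the tool goes at most 41.7 mm and 7.16 degrees, less where a joint would pass 70% of its speed; a pose out of reach is approached as far as the arm can. A call is refused whole if a number of a shift passes 0.0417 or a number of a turn 0.125, either way. A call with a gripper value outside its range is refused whole. OPENING is the opening in per cent of the stroke, from 0 (shut) to 100 (fully open), set as the call begins (- or left out, the last holds). The fingers move at their own pace and stop on an object; FORCE is the grip in N (left out, the last holds). Time passes only in rows, so rows that do not move let the fingers close. It gives the time, the measured TCP pose, the force and the opening at its end, in the units of the state.
- env.observe(): the state, without advancing time (a new reading comes with each control period).
- env.get_image(name): name is "scene" or "top" or "wrist"; returns (picture, depth): 420x560x3 uint8, red, green, blue; 420x560 float32, m along the optical axis (not along the pixel's ray), 0 where there is no reading.
- env.camera_params(name): a dict with "K" (3x3 intrinsics, pixels), "rvec" (rotation vector, rad) and "tvec" (3), from world to camera coordinates, as OpenCV has them. Camera axes: x right, y down, z forward; pixel columns grow to the right and rows downward; lengths in m; the calibration is good to about 2 mm. A picture is of the moment at which its call begins: read the wrist's pose just before it. camera_params takes no time and is no camera call; for the wrist camera it gives the pose at the moment of the call.
- env.close_job(): hands the job in, once; it reports no verdict.
The state is a dict: "time_s": time; "q": joint angles; "qvel": joint speeds; "joint_efforts": joint torques, N m; "position": TCP position; "tool_rot": TCP orientation; "ft_force": force on the tool from outside, world axes, zero at the start; "wrist_torque": the same for the moment, N m; "grip_width": finger opening in m.
Only numpy, scipy, OpenCV 4.12 (cv2) and the standard library are available. Lean on these libraries where they do the work, as an engineer would, in place of code of your own. Each camera call takes 0.05 s, during which the arm holds its last target. There are 200 camera calls.

TASK

The sample panel lies printed face down on the cork turning board and has to dry face up. Without pinching or lifting it, gently push it along the board with the fingertips against the sloping white fence until it tips up and leans on the fence, then push its top edge back from behind so that it topples over and lies flat on the board, printed face up, in front of the fence. Leave the other things on the table where they are, and finish clear of everything.

Things in the scene. Friction and masses are not known exactly. Their poses are not given: they have to be found in the camera images.
- panel: Loose sample panel, a rigid plate 100 mm (x) by 130 mm (y) by 8 mm thick, about 0.08 kg: black back, white face with printed black house fronts. Origin at the centre of the printed face. Its z axis points out of the black back: up at the start (face down), straight down once turned. Its x axis starts within 12 degrees of the fence's x axis. Wider than a gripper opens.
- panel_center (a point): Centre of the panel (half-way through its thickness), axes as the panel.
- panel_near (a point): Middle of the panel's edge on its -x side (the edge away from the fence at the start, 50 mm from the panel's centre), half-way through its thickness.
- panel_far (a point): Middle of the panel's edge on its +x side (the edge that is towards the fence at the start), half-way through its thickness.
- turning_board: Cork-faced base board fixed to the table, 290 mm (x) by 320 mm (y), 6 mm thick, with the white fence across its far end. Origin on the table under the foot of the fence's slope, mid-width; x points from the open area into the fence, y along the fence, z up. The board runs from x = -210 to +80 mm. The panel starts 25 to 45 mm short of the fence's foot.
- fence_foot (a point): Foot of the fence's slope, mid-width, on the board's upper face (6 mm above the table); axes as turning_board. The fence is a slick plane 250 mm wide, rising from here at 55 degrees from level towards +x to its top edge at x = 39, z = 55 mm; its back reaches x = 50 mm. A panel pushed home leans on it, top edge about 27 mm above the fence's, and stays when let go: the cork grips.
- ink_jar: Small glass jar, 34 mm across, 45 mm high, standing on the board beside the panel (+y side). Leave it. Origin at the centre of its underside.
- rubbing_block: Wooden block 50 x 28 x 24 mm lying on the board beside the panel (-y side). Leave it. Origin at the centre of its underside.
- brush: Brush lying on the table on the robot's right. Leave it.
- water_bowl: White bowl, 110 mm across, 50 mm high, on the left. Leave it. Origin at the centre of its underside.
- sponge: Tan sponge block, 120 x 75 x 35 mm, on the left. Leave it. Origin at the centre of its underside.
- brayer: Hand roller with a wooden handle, about 170 mm long, lying on the right. Leave it.
- varnish_can: Can, 70 mm across, 85 mm high, on the right. Leave it. Origin at the centre of its underside.
Things that resemble listed ones, but are neither listed nor needed, are in the scene too. Of the things like the panel, leave any that is green; of the rest the smaller one is meant.

How it is judged (in metres and radians):
On the way:
1. the panel has been pushed up and leans on the fence: black back towards the robot's side, tilted more than 43 degrees, lower edge within 25 mm of the fence's foot (angle between panel_center's own z axis and vertical between 0.75 and 1.5 rad and x of panel_near in the frame of fence_foot between -0.025 and 0.03 m and z of panel_far in the frame of fence_foot above 0.055 m), for 0.2 s.
At the end, for the whole second after the job is handed in: The panel lies at rest flat on the board (within 8 degrees), printed face up, in front of the fence: its centre 20 to 140 mm before the fence's foot and within 85 mm of the board's middle line (angle between panel_center's own z axis and vertical above 3 rad and z of panel_center in the frame of fence_foot below 0.012 m and x of panel_center in the frame of fence_foot between -0.14 and -0.02 m and y of panel_center in the frame of fence_foot between -0.085 and 0.085 m and linear speed of panel below 0.02 m/s and angular speed of panel below 0.2 rad/s); the robot touches nothing.
It fails at once if the panel is lifted or carried: both its near and far edges are more than 35 mm above the board (z of each of panel_near, panel_far in the frame of fence_foot above 0.035 m).
It fails at once if the panel is pinched or pressed with more than 15 N (contact force between the fingers and panel above 15 N).
It fails at once if another thing on the table is disturbed (jar and block on the board by more than 20 mm, the rest by more than 30 mm) (distance of any of ink_jar, rubbing_block from where it was at the start of the episode above 0.02 m or distance of any of brush, water_bowl, sponge, brayer, varnish_can from where it was at the start of the episode above 0.03 m).
It also fails if it takes over 58 s, if anything falls off the work surface, if the arm or the gripper's body presses on something with over 40 N, if the wrist force passes 120 N, or if a joint passes its speed limit or range.

## Working session

There is one attempt and no reset: what is moved stays moved. The work goes in short steps, Python scripts to look and compute and a shell command to move; the robot and the scene stay as the last step left them, time stands still between calls to the robot, and variables do not carry over. Pictures are saved under pics/ and viewed, on a budget of 10 in all, crops included, one or two more only if the job needs it, and the job is handed in when it is done.

```bash
mkdir -p pics; ls; cat > h.py <<'E'
import numpy as np,cv2
from rig import env
def cam(n):
    s=env.observe(); p=env.camera_params(n); im,d=env.get_image(n); return im,d,p
def pts(d,p):
    K=np.array(p['K']);R=cv2.Rodrigues(np.array(p['rvec'],float))[0];t=np.array(p['tvec'],float).ravel()
    v,u=np.indices(d.shape); c=np.stack([(u-K[0,2])/K[0,0]*d,(v-K[1,2])/K[1,1]*d,d],-1)
    return (c-t)@R
def save(n,im): cv2.imwrite('pics/'+n,np.ascontiguousarray(im[...,::-1]))
E
python3 - <<'E'
from h import *
im,d,p=cam('top'); save('top1.png',im); np.savez('top1.npz',im=im,d=d,P=pts(d,p))
s=env.observe(); print(s)
E
```

```text
pics
{'time_s': 0.05, 'q': array([-8.49856380e+01,  2.18394898e+01,  7.43818434e+01, -2.31087316e-04,
        8.38600746e+01, -1.23377163e+01]), 'qvel': array([-0.04280198, -0.10870711,  0.00927413, -0.02090933, -0.02780796,
        0.02177332]), 'joint_efforts': array([ 4.17963689e-03, -4.49699771e+01, -2.31962943e+01, -1.36799140e-04,
        3.47460686e-03,  3.88105377e-06]), 'position': array([ 0.16398589, -0.52467383,  0.22204299]), 'tool_rot': array([[ 9.54489999e-01,  2.98242896e-01, -1.28183403e-04],
       [ 2.98242773e-01, -9.54488997e-01,  1.41504588e-03],
       [ 2.99677735e-04, -1.38887692e-03, -9.99998991e-01]]), 'ft_force': array([-0.03977694, -0.19918378,  0.36934991]), 'wrist_torque': array([-0.014165  ,  0.01448062, -0.01219182]), 'grip_width': 0.08548719893412354}
```

View pics/top1.png

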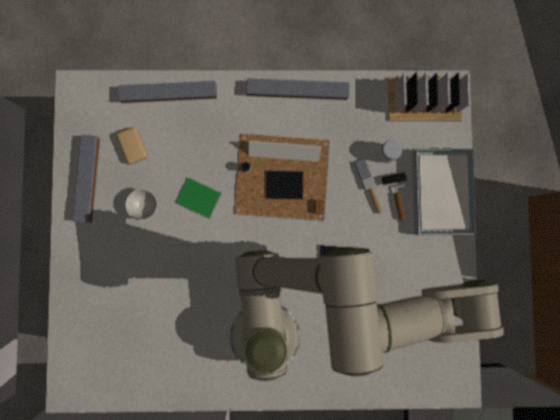

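The top view shows what could be taken for the panel: the black plate on the cork at (285,185), a green plate at (198,198), a white plate in the tray at (440,190), and black plates in the rack at (410-455,90). I choose the one at (285,185), since it is on the cork and black side up. Next I check it in a crop and measure.

```bash
python3 - <<'E'
from h import *
z=np.load('top1.npz');im,d,P=z['im'],z['d'],z['P']
save('crop1.png',cv2.resize(im[120:230,220:340],None,fx=5,fy=5,interpolation=cv2.INTER_CUBIC))
def rect(m,name):
    q=P[m][:,:2].astype(np.float32); r=cv2.minAreaRect(q*1000); print(name,m.sum(),np.round(r[0],1),np.round(r[1],1),round(r[2],1),'z',np.round(np.percentile(P[m][:,2],[5,50,95]),4))
    return r
hsv=cv2.cvtColor(im,cv2.COLOR_RGB2HSV)
box=np.zeros(d.shape,bool);box[125:228,225:335]=1
dark=(im.max(-1)<45)&box
n,l,st,c=cv2.connectedComponentsWithStats(dark.astype(np.uint8))
for i in range(1,n):
    if st[i,4]>15: print(c[i]);r=rect(l==i,'dark%d'%i)
bd=box&(P[...,2]>0.003)&(hsv[...,1]>80)
rect(cv2.morphologyEx(bd.astype(np.uint8),cv2.MORPH_OPEN,np.ones((3,3)))>0,'board')
fe=box&(P[...,2]>0.045)&(P[...,0]>0.6-0)
for lo,hi in((.012,.07),(.045,.07),(.02,.03)):
    m=box&(P[...,2]>lo)&(P[...,2]<hi)
    n,l,st,c=cv2.connectedComponentsWithStats(m.astype(np.uint8)); 
    for i in range(1,n):
        if st[i,4]>15: print(lo,c[i]);rect(l==i,'h')
for u,v in((285,185),(285,150),(285,210),(285,160),(238,168),(312,206),(245,167)): print(u,v,P[v,u],im[v,u])
E
```

```text
[244.79245283 166.39622642]
dark1 53 [587.3  65.9] [25.8 29.8] 2.0 z [0.045  0.0513 0.057 ]
[283.55223881 184.47974414]
dark2 938 [455.4 -69.4] [127.7 243.3] 89.1 z [0.0075 0.0137 0.02  ]
board 1876 [515.1 -59.2] [316.8 366.1] 86.9 z [0.0035 0.0071 0.0269]
0.012 [284.06893204 150.30776699]
h 1030 [648.8 -71.9] [249.8  63.1] 82.8 z [0.0144 0.0404 0.061 ]
0.012 [245.74444444 167.43333333]
h 90 [589.   61.9] [31.5 39.4] 72.2 z [0.0142 0.0493 0.0557]
0.012 [284.11344538 184.86694678]
h 714 [526.8 -72.2] [136.9 103. ] 85.5 z [0.0124 0.015  0.0205]
0.012 [318.49586777 206.80991736]
h 121 [ 448.4 -191.7] [50.5 31. ] 2.5 z [0.0152 0.029  0.035 ]
0.045 [284.8        146.16144578]
h 415 [656.9 -72.1] [247.8  27.3] 85.8 z [0.0463 0.0551 0.0634]
0.045 [245.40322581 166.24193548]
h 62 [587.8  64.1] [26.6 29.5] 51.6 z [0.0467 0.0513 0.0566]
0.02 [282.99431818 154.125     ]
h 176 [634.6 -70.9] [246.9  18.8] 85.7 z [0.0206 0.0244 0.0293]
0.02 [318.3015873  206.95238095]
h 63 [ 447.9 -190. ] [24.7 49.1] 89.7 z [0.0222 0.027  0.0295]
285 185 [ 0.52641133 -0.07398109  0.01662146] [19 18 19]
285 150 [ 0.64600233 -0.07373785  0.04178498] [129 127 117]
285 210 [ 0.43884796 -0.07377457  0.00702368] [123  91  61]
285 160 [ 0.61757046 -0.07519202  0.00375671] [113  88  61]
238 168 [0.58886976 0.09191358 0.00622594] [58 50 40]
312 206 [ 0.45272528 -0.16948912  0.00553001] [56 42 28]
245 167 [0.58513425 0.0651124  0.05102547] [ 7 10 14]
```

View pics/crop1.png

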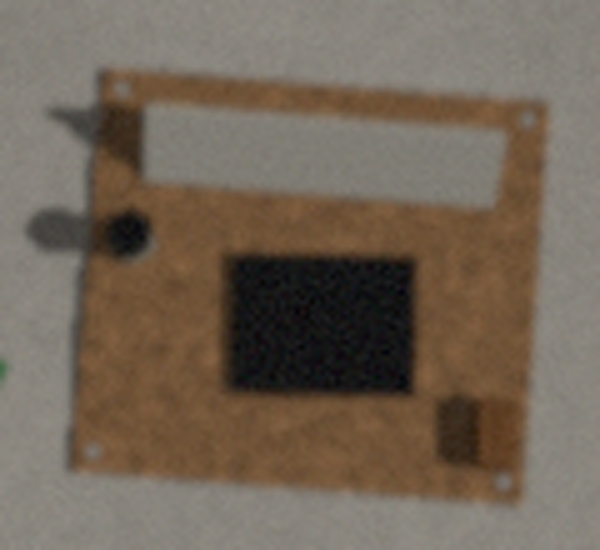

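The crop confirms it: a black plate on the cork, with the jar at its left (+y) and the block at lower right. Next I refine the fence line, the foot, and the panel's edges and yaw.

```bash
python3 - <<'E'
from h import *
z=np.load('top1.npz');im,d,P=z['im'],z['d'],z['P']
m=np.zeros(d.shape,bool);m[135:165,248:322]=1
s=m&(P[...,2]>.014)&(P[...,2]<.054)&(im.min(-1)>95)
q=P[s]; c,_,_,_=np.linalg.lstsq(np.c_[q[:,1:],np.ones(len(q))],q[:,0],rcond=None)
print('x=a y+b z+c',c,'yaw',-np.degrees(np.arctan(c[0])),'slope',np.degrees(np.arctan(1/c[1])),'y range',np.percentile(q[:,1],[1,99]))
top=m&(P[...,2]>.058-.004);t=P[top];f=np.polyfit(t[:,1],t[:,0],1);print('top plateau',f,'yrange',t[:,1].min(),t[:,1].max(),'zmed',np.median(t[:,2]))
ym=-.072; print('foot x at',ym,c@[ym,.006,1])
pm=np.zeros(d.shape,bool);pm[165:205,262:308]=1
k=pm&(im.max(-1)<60)
g=np.median(P[k][:,2]);print('panel z',g)
cn=max(cv2.findContours(k.astype(np.uint8),cv2.RETR_EXTERNAL,cv2.CHAIN_APPROX_NONE)[0],key=cv2.contourArea)
e=P[cn[:,0,1],cn[:,0,0]]
r=cv2.minAreaRect((e[:,:2]*1000).astype(np.float32));print(r,cv2.boxPoints(r))
cor=m*0
cx,cy=P[k][:,0].mean(),P[k][:,1].mean();print('centre',cx,cy)
w=np.cov(P[k][:,:2].T);ev,V=np.linalg.eigh(w);print('sizes',np.sqrt(ev*12),'long axis',V[:,1],'yaw',-np.degrees(np.arctan(V[0,1]/V[1,1])))
E
```

```text
x=a y+b z+c [0.08029212 0.75352993 0.6215454 ] yaw -4.590551441607281 slope 53.00088138095078 y range [-0.19162267  0.05127295]
top plateau [-0.0272508  0.6489982] yrange -0.19374605916723955 0.05458793317318337 zmed 0.05838773988861083
foot x at -0.072 0.6202855456199831
panel z 0.013595363342795517
((456.05511474609375, -68.89461517333984), (131.22329711914062, 243.07931518554688), 89.76160430908203) [[ 334.2435    -134.       ]
 [ 577.32074   -135.0114   ]
 [ 577.8667      -3.7892303]
 [ 334.7895      -2.777832 ]]
centre 0.5276933183607132 -0.06861322769955087
sizes [0.10549944 0.13235994] long axis [-0.03303742  0.99945412] yaw 1.8932490585837722
```

```bash
python3 -m handwheel '[[[0,0,0,0.095],[0,0,0,0.095],[0,0,0,0.095],[0,0,0,0.093],[0,0,0,0]]]' 100 && python3 -m handwheel '[[[0.018,-0.038,0,0],[0.018,-0.038,0,0],[0.018,-0.038,0,0],[0.018,-0.038,0,0],[0.018,-0.038,0,0]]]' && python3 -m handwheel '[[[0.018,-0.038,0,0],[0.018,-0.038,0,0],[0.018,-0.038,0,0],[0.018,-0.038,0,0],[0.018,-0.038,0,0]]]' && python3 -m handwheel '[[[0.018,-0.038,0,0],[0.018,-0.038,0,0],[0.018,-0.03,0,0],[0,0,0,0],[0,0,0,0]]]'
python3 - <<'E'
from h import *
s=env.observe();print(s['position'],s['tool_rot'],s['ft_force'],s['grip_width'])
im,d,p=cam('wrist');save('w1.png',im);np.savez('w1.npz',im=im,d=d,P=pts(d,p))
E
```

```text
time_s: 0.47
position: [0.164, -0.5247, 0.2222]
tool_rot: [[0.997, -0.078, -0.0], [-0.078, -0.997, 0.001], [-0.0, -0.001, -1.0]]
ft_force: [-0.1, 0.3, 0.6]
grip_width: 0.0852
time_s: 0.88
position: [0.2675, -0.342, 0.2224]
tool_rot: [[0.997, -0.073, -0.0], [-0.073, -0.997, 0.001], [-0.0, -0.001, -1.0]]
ft_force: [1.4, -0.7, -1.4]
grip_width: 0.0849
time_s: 1.3
position: [0.3705, -0.1609, 0.2226]
tool_rot: [[0.997, -0.072, 0.0], [-0.072, -0.997, -0.0], [0.0, 0.0, -1.0]]
ft_force: [0.8, -0.9, 0.1]
grip_width: 0.0856
time_s: 1.72
position: [0.4319, -0.0606, 0.2223]
tool_rot: [[0.998, -0.069, -0.001], [-0.069, -0.998, 0.0], [-0.001, -0.0, -1.0]]
ft_force: [-1.2, -0.1, -0.1]
grip_width: 0.0854
[ 0.43187828 -0.06055154  0.22230849] [[ 9.97626279e-01 -6.88570770e-02 -7.14586256e-04]
 [-6.88569827e-02 -9.97626529e-01  1.55678396e-04]
 [-7.23609765e-04 -1.06104606e-04 -9.99999733e-01]] [-1.21983951 -0.05397652 -0.05713945] 0.08544672487005146
```

View pics/w1.png

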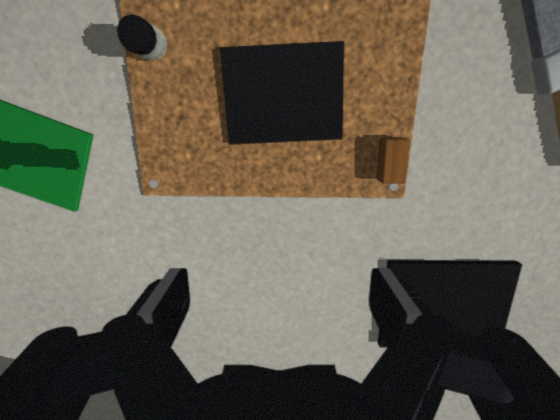

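The wrist view shows the panel on the cork at (282,92), with the jar at (140,38) and the block at (396,160). There is also a second, bigger black plate on the table at (450,300), which the arm hid before. I compare sizes and refine the poses.

```bash
python3 - <<'E'
from h import *
z=np.load('w1.npz');im,d,P=z['im'],z['d'],z['P']
hs=cv2.cvtColor(im,cv2.COLOR_RGB2HSV)
k=(im.max(-1)<38)
n,l,st,c=cv2.connectedComponentsWithStats(k.astype(np.uint8))
i=l[92,282];m=l==i;r=cv2.minAreaRect((P[m][:,:2]*1000).astype(np.float32));print('panel',r,np.median(P[m][:,2]));print(cv2.boxPoints(r))
for v,u in((262,390),(262,518),(335,510),(92,282),(180,280),(160,396),(240,280)): print(v,u,P[v,u])
bl=(hs[...,0]<14)&(hs[...,1]>120)&(P[...,2]>.02)
bl[:, :350]=0
r=cv2.minAreaRect((P[bl][:,:2]*1000).astype(np.float32));print('block',bl.sum(),r)
# board near edge
cork=(hs[...,1]>90)&(hs[...,0]<25)&(P[...,2]<.015)
us=range(170,370,10);e=np.array([P[np.where(cork[:200,u])[0].max(),u] for u in us])
f=np.polyfit(e[:,1],e[:,0],1);print('near edge',f,'yaw',-np.degrees(np.arctan(f[0])),'zc',np.median(P[cork][:,2]))
vs=range(60,170,10)
for nm,fn in(('L',min),('R',max)):
    e=np.array([P[v,fn(np.where(cork[v,100:430])[0]+100)] for v in vs]);f=np.polyfit(e[:,0],e[:,1],1);print(nm,f)
E
```

```text
panel ((529.4094848632812, -70.47468566894531), (128.57386779785156, 98.048828125), 88.68672943115234) 0.01576765829839832
[[ 478.92456   -133.62115  ]
 [ 576.94763   -135.86832  ]
 [ 579.8944      -7.3282166]
 [ 481.87134     -5.0810547]]
262 390 [ 0.31639345 -0.19651074  0.00939782]
262 518 [ 0.3039136  -0.36435415  0.00730385]
335 510 [ 0.44113146 -0.12965057  0.29780553]
92 282 [ 0.53209044 -0.06970182  0.0145178 ]
180 280 [ 0.43415713 -0.06090684  0.00868811]
160 396 [ 0.45234455 -0.19049017  0.03125912]
240 280 [ 0.35368166 -0.05547609  0.00146899]
block 185 ((454.7364807128906, -129.00979614257812), (150.140869140625, 72.66744232177734), 75.77688598632812)
near edge [0.07825743 0.41914746] yaw -4.474700463762938 zc 0.007778648352664444
L [-0.07580246  0.13941828]
R [-0.08056403 -0.17688143]
```

The board plate is about 100x130 mm and the other is about 168 mm wide, so my choice stands. Next: descend in front of the near edge, fingers open, as two contact points.

```bash
python3 - <<'E'
from h import *
z=np.load('w1.npz');P=z['P'];d=z['d'];im=z['im']
m=(d>0)&(d<.4)&(im.max(-1)<120);m[:250]=0
print('lowest finger z',np.percentile(P[m][:,2],[0,.2,1,5,50]))
E
python3 -m handwheel '[[[0.003,0.003,0.033,0.005],[0.003,0.003,0.033,0.005],[0,0.003,0.033,0],[0,0,0.033,0],[0,0,0.033,0]]]' && python3 -m handwheel '[[[0,0,0.005,0],[0,0,0,0],[0,0,0,0]]]'
```

```text
lowest finger z [0.0133594  0.24784249 0.25214409 0.26554267 0.30813633]
time_s: 2.18
position: [0.4361, -0.0729, 0.0564]
tool_rot: [[0.996, -0.086, 0.0], [-0.086, -0.996, -0.0], [0.001, 0.0, -1.0]]
ft_force: [1.2, -0.9, -0.9]
grip_width: 0.0854
time_s: 2.43
position: [0.4373, -0.0724, 0.0538]
tool_rot: [[0.996, -0.086, 0.001], [-0.086, -0.996, -0.001], [0.001, 0.0, -1.0]]
ft_force: [-0.8, 0.2, 0.1]
grip_width: 0.0852
```

```bash
python3 -m handwheel '[[[0,0,0.007,0],[0,0,0.007,0],[0,0,0.006,0],[0,0,0,0],[0,0,0,0]]]' | grep -E 'pos|ft' && python3 -m handwheel '[[[0,0,0.003,0],[0,0,0,0],[0,0,0,0]]]' | grep -E 'pos|ft'&& python3 -m handwheel '[[[0,0,0.003,0],[0,0,0,0],[0,0,0,0]]]' | grep -E 'pos|ft' && python3 -m handwheel '[[[0,0,0.002,0],[0,0,0,0],[0,0,0,0]]]' | grep -E 'pos|ft'
python3 -c "
from h import *
im,d,p=cam('scene');save('s1.png',im)"
```

```text
position: [0.4368, -0.0712, 0.0325]
ft_force: [0.6, 0.6, 0.5]
position: [0.4369, -0.0713, 0.0296]
ft_force: [0.4, 0.1, -0.8]
position: [0.4368, -0.0713, 0.0265]
ft_force: [0.1, -0.1, -0.1]
position: [0.4368, -0.0713, 0.0245]
ft_force: [0.1, 0.6, 0.3]
```

View pics/s1.png

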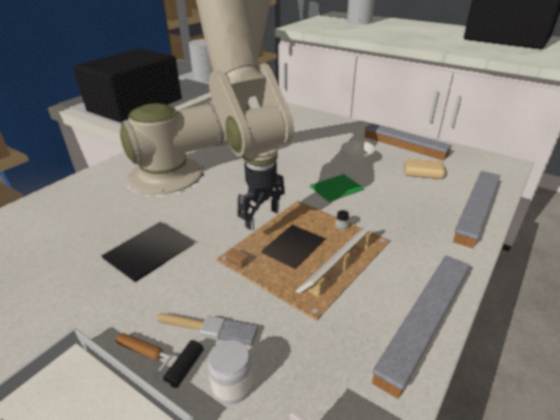

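The scene view shows the fingers just above the board's near end at (262,205), with the panel at (293,245) and the fence at (335,262). I continue down until I feel the cork.

```bash
for i in 1; do python3 -m handwheel '[[[0,0,0.002,0],[0,0,0,0],[0,0,0,0]]]' | grep -E 'pos|ft' && python3 -m handwheel '[[[0,0,0.002,0],[0,0,0,0],[0,0,0,0]]]' | grep -E 'pos|ft'&& python3 -m handwheel '[[[0,0,0.002,0],[0,0,0,0],[0,0,0,0]]]' | grep -E 'pos|ft'; done
```

```text
position: [0.4368, -0.0713, 0.0225]
ft_force: [-0.3, 0.1, -0.3]
position: [0.4368, -0.0713, 0.0205]
ft_force: [-0.2, -0.0, 0.5]
position: [0.4368, -0.0713, 0.0185]
ft_force: [-1.6, -0.1, -0.2]
```

```bash
python3 -m handwheel '[[[0,0,0.003,0],[0,0,0,0],[0,0,0,0]]]' | grep -E 'pos|ft' && python3 -m handwheel '[[[0,0,0.002,0],[0,0,0,0],[0,0,0,0]]]' | grep -E 'pos|ft'&& python3 -m handwheel '[[[0,0,0.001,0],[0,0,0,0],[0,0,0,0]]]' | grep -E 'pos|ft'
```

```text
position: [0.4368, -0.0713, 0.0155]
ft_force: [-0.1, -0.3, -0.2]
position: [0.4368, -0.0713, 0.0135]
ft_force: [-0.3, -0.7, -0.6]
position: [0.4369, -0.0713, 0.0126]
ft_force: [-0.1, 0.7, 0.1]
```

```bash
python3 -m handwheel '[[[0,0,0.001,0],[0,0,0,0],[0,0,0,0]]]' | grep -E 'pos|ft'
```

```text
position: [0.4368, -0.0713, 0.0116]
ft_force: [0.8, 1.4, -0.0]
```

```bash
python3 -m handwheel '[[[0.005,0,0,-0.006],[0.005,0,0,0],[0.005,0,0,0],[0.005,0,0,0],[0.005,0,0,0]]]' | grep -E 'pos|ft' && python3 -m handwheel '[[[0.004,0,0,0],[0.004,0,0,0],[0.004,0,0,0],[0.004,0,0,0],[0.004,0,0,0]]]' | grep -E 'pos|ft' && python3 -m handwheel '[[[0.004,0,0,0],[0.004,0,0,0],[0.004,0,0,0],[0.004,0,0,0],[0,0,0,0]]]' | grep -E 'pos|ft'
python3 -c "
from h import *
im,d,p=cam('wrist');save('w2.png',im)"
```

```text
position: [0.4625, -0.0734, 0.0116]
ft_force: [-0.7, 0.4, 0.1]
position: [0.4821, -0.0749, 0.0116]
ft_force: [0.2, 0.2, -0.4]
position: [0.4985, -0.0764, 0.0116]
ft_force: [-0.2, 0.2, -0.0]
```

View pics/w2.png

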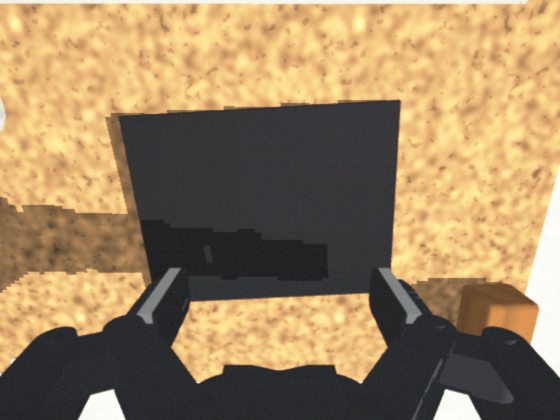

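The panel at (265,195) still sits at a slight yaw to the gripper, so I check whether the fingers are pushing it or riding over it.

```bash
python3 - <<'E'
from h import *
im,d,p=cam('wrist');P=pts(d,p)
for u in (200,230,260,290,320,350): 
    col=im[200:420,u].max(-1); v=200+np.where(col>90)[0].min() if (col>90).any() else -1
    print(u,v,P[v-3,u],im[v-3,u])
for u in (160,265,380): print('far',u,[np.round(P[v,u],4) for v in (105,125,130)])
for v in range(262,300,6): print(v,[np.round(P[v,u],3) for u in (172,178,184,372,378,384)])
print(env.observe()['position'])
E
```

```text
200 300 [ 0.48241989 -0.03049175  0.01541612] [53 57 56]
230 298 [ 0.48228606 -0.04711775  0.01526285] [56 56 56]
260 297 [ 0.48196328 -0.0637245   0.0158128 ] [50 51 54]
290 295 [ 0.48135393 -0.08019845  0.01489185] [51 53 58]
320 294 [ 0.48083083 -0.09665967  0.01511489] [50 55 58]
350 293 [ 0.4807854  -0.11287359  0.01609078] [49 50 52]
far 160 [array([ 0.5835, -0.0252,  0.0082]), array([ 0.5744, -0.0263,  0.0158]), array([ 0.5722, -0.0259,  0.016 ])]
far 265 [array([ 0.5795, -0.0752,  0.0089]), array([ 0.5706, -0.0747,  0.0166]), array([ 0.5684, -0.0744,  0.0153])]
far 380 [array([ 0.5752, -0.1277,  0.0151]), array([ 0.5664, -0.1278,  0.0153]), array([ 0.5641, -0.1279,  0.0151])]
262 [array([ 0.505, -0.019,  0.016]), array([ 0.505, -0.023,  0.016]), array([ 0.505, -0.026,  0.017]), array([ 0.497, -0.125,  0.016]), array([ 0.574, -0.082,  0.165]), array([ 0.496, -0.131,  0.016])]
268 [array([ 0.513, -0.028,  0.039]), array([ 0.512, -0.031,  0.038]), array([ 0.512, -0.034,  0.039]), array([ 0.504, -0.119,  0.037]), array([ 0.505, -0.121,  0.038]), array([ 0.505, -0.123,  0.039])]
2
[... 351 characters left out ...]
4, -0.119,  0.046]), array([ 0.506, -0.12 ,  0.05 ])]
286 [array([ 0.512, -0.033,  0.054]), array([ 0.509, -0.033,  0.048]), array([ 0.504, -0.033,  0.04 ]), array([ 0.497, -0.118,  0.04 ]), array([ 0.501, -0.119,  0.046]), array([ 0.505, -0.119,  0.054])]
292 [array([ 0.511, -0.034,  0.056]), array([ 0.506, -0.033,  0.049]), array([ 0.502, -0.033,  0.042]), array([ 0.494, -0.118,  0.04 ]), array([ 0.499, -0.118,  0.048]), array([ 0.503, -0.118,  0.055])]
298 [array([ 0.508, -0.034,  0.057]), array([ 0.504, -0.033,  0.05 ]), array([ 0.499, -0.033,  0.043]), array([ 0.491, -0.118,  0.041]), array([ 0.496, -0.118,  0.048]), array([ 0.5  , -0.119,  0.054])]
[ 0.49765145 -0.07612347  0.01155577]
```

The panel has not moved: the open fingertips ride at z≈0.037, well above it. I back off, part-close the fingers (the pads swing forward) and measure the tip height again.

```bash
python3 -m handwheel '[[[-0.016,0,-0.004,0],[-0.016,0,-0.004,0],[-0.016,0,-0.004,0],[-0.012,0,-0.004,0],[0,0,-0.004,0]]]' 40 | grep -E 'pos|ft|wid' && python3 -m handwheel '[[[0,0,0,0],[0,0,0,0],[0,0,0,0],[0,0,0,0],[0,0,0,0]]]' | grep -E 'pos|ft|wid' 
cat > tips.py <<'E'
from h import *
s=env.observe();im,d,p=cam('wrist');P=pts(d,p);save('w3.png',im)
R=np.array(s['tool_rot']);T=(P-s['position'])@R
m=(d>0)&(np.abs(T[...,1])<.07)&(np.abs(T[...,0])<.05)&(P[...,2]>.02)&(T[...,2]>-.05)
for sg in(-1,1):
    q=T[m&(T[...,1]*sg>0)]
    k=q[:,2]>q[:,2].max()-.006
    print(sg,len(q),'tip tool z',np.percentile(q[:,2],[90,98,100]),'x',q[k][:,0].min(),q[k][:,0].max(),'y',q[k][:,1].min(),q[k][:,1].max())
print(s['position'],s['grip_width'],s['time_s'])
E
python3 tips.py
```

```text
position: [0.4356, -0.0708, 0.0317]
ft_force: [0.3, 1.6, -0.3]
grip_width: 0.0343
position: [0.4381, -0.0714, 0.0314]
ft_force: [1.0, 1.5, 0.6]
grip_width: 0.0341
-1 1713 tip tool z [-0.01992624 -0.01436412 -0.01086834] x -0.010066551127886668 0.01137865671696503 y -0.02448235079171159 -0.01798200366215381
1 1713 tip tool z [-0.01994743 -0.01440547 -0.01117509] x -0.010329105896767278 0.011484164555174379 y 0.015969175760637045 0.027017113332635283
[ 0.43813592 -0.07143911  0.03139777] 0.03412619268735204 7.5833
```

View pics/w3.png

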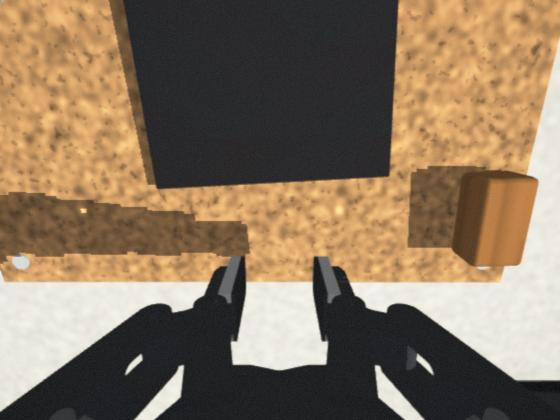

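At 40 % open the tips read about 11 mm behind the TCP, which contradicts the stated 17 mm ahead. I descend and trust contact.

```bash
python3 -m handwheel '[[[0,0,0.007,0],[0,0,0.007,0],[0,0,0.005,0],[0,0,0,0],[0,0,0,0]]]' | grep -E 'pos|ft' && python3 -m handwheel '[[[0,0,0.003,0],[0,0,0,0],[0,0,0,0]]]' | grep -E 'pos|ft'&& python3 -m handwheel '[[[0,0,0.002,0],[0,0,0,0],[0,0,0,0]]]' | grep -E 'pos|ft' && python3 -m handwheel '[[[0,0,0.002,0],[0,0,0,0],[0,0,0,0]]]' | grep -E 'pos|ft' && python3 -m handwheel '[[[0,0,0.002,0],[0,0,0,0],[0,0,0,0]]]' | grep -E 'pos|ft' && python3 tips.py
```

```text
position: [0.4376, -0.0713, 0.0121]
ft_force: [0.7, -0.5, -1.2]
position: [0.4379, -0.0714, 0.0096]
ft_force: [-0.9, 0.4, 0.6]
position: [0.4378, -0.0714, 0.0076]
ft_force: [-0.8, -0.3, 0.1]
position: [0.4378, -0.0714, 0.0056]
ft_force: [0.1, 0.3, 0.4]
position: [0.4378, -0.0714, 0.0035]
ft_force: [-0.6, -0.7, -0.4]
-1 1639 tip tool z [-0.02179495 -0.01800798 -0.01649279] x -0.010564358968215337 0.011698481683827144 y -0.030963212360102483 -0.01794709661864661
1 1635 tip tool z [-0.02189741 -0.01775324 -0.01657121] x -0.010836752741311911 0.012035703459285287 y 0.015910806680410818 0.02956833513737976
[ 0.43778418 -0.07140833  0.00351545] 0.03426775243517862 9.05
```

```bash
python3 -m handwheel '[[[0,0,0.002,0],[0,0,0,0],[0,0,0,0]]]' | grep -E 'pos|ft' && python3 -m handwheel '[[[0,0,0.002,0],[0,0,0,0],[0,0,0,0]]]' | grep -E 'pos|ft'&& python3 -m handwheel '[[[0,0,0.001,0],[0,0,0,0],[0,0,0,0]]]' | grep -E 'pos|ft'; sed -i 's/P\[...,2\]>.02/P[...,2]>-1/;s/(T\[...,2\]>-.05)/(T[...,2]>-.05)\&(d<d[265,280]-.004)/' tips.py;  python3 tips.py
```

```text
position: [0.4378, -0.0714, 0.0015]
ft_force: [0.4, 1.6, 0.6]
position: [0.4378, -0.0714, -0.0005]
ft_force: [-0.1, -0.6, -0.2]
position: [0.4378, -0.0714, -0.0014]
ft_force: [0.8, -0.4, -0.6]
-1 10435 tip tool z [-0.00870036 -0.00817885 -0.00708779] x 0.008995309729784367 0.03938303156750104 y -0.06999194694214651 -0.00027124105893428803
1 10233 tip tool z [-0.00851559 -0.00798299 -0.00640746] x 0.01388040826617493 0.04996783183597543 y 0.00018234842150863622 0.06999653195068742
[ 0.43783849 -0.07141287 -0.00139933] 0.03381307683123936 9.85
```

```bash
python3 -m handwheel '[[[0,0,0.001,0],[0,0,0,0],[0,0,0,0]]]' | grep -E 'pos|ft' && python3 -m handwheel '[[[0,0,0.001,0],[0,0,0,0],[0,0,0,0]]]' | grep -E 'pos|ft'
```

```text
position: [0.4378, -0.0714, -0.0024]
ft_force: [0.6, 0.1, -0.3]
position: [0.4378, -0.0714, -0.0034]
ft_force: [-0.6, -0.0, 0.2]
```

```bash
python3 -m handwheel '[[[0,0,0.001,0],[0,0,0,0],[0,0,0,0]]]' | grep -E 'pos|ft'
```

```text
position: [0.4379, -0.0715, -0.0035]
ft_force: [-3.4, 0.6, 14.6]
```

Contact is at TCP z = -0.0035, so the tips are about 9.5 mm behind the TCP. I rise 2.5 mm and push.

```bash
python3 -m handwheel '[[[0,0,-0.0025,0],[0,0,0,0],[0.008,0,0,0],[0.008,0,0,0],[0.007,0,0,0]]]' | grep -E 'pos|ft' && python3 -m handwheel '[[[0.004,0,0,0],[0.004,0,0,0],[0.004,0,0,0],[0.004,0,0,0],[0.004,0,0,0]]]' | grep -E 'pos|ft' && python3 -m handwheel '[[[0.004,0,0,0],[0.004,0,0,0],[0.004,0,0,0],[0.004,0,0,0],[0,0,0,0]]]' | grep -E 'pos|ft'
python3 -c "
from h import *
im,d,p=cam('wrist');save('w4.png',im);P=pts(d,p)
for u,v in((280,150),(200,150),(360,150)):print(P[v,u],im[v,u])"
```

```text
position: [0.462, -0.0735, -0.0019]
ft_force: [-0.3, 0.0, -0.2]
position: [0.481, -0.0748, -0.002]
ft_force: [-0.8, 0.1, -0.6]
position: [0.4975, -0.0763, -0.0018]
ft_force: [-0.0, -0.1, 0.1]
[ 0.55973864 -0.08086133  0.01666163] [60 58 59]
[ 0.56239803 -0.04660594  0.0162417 ] [59 55 58]
[ 0.55693736 -0.11520864  0.01579509] [56 56 59]
```

View pics/w4.png

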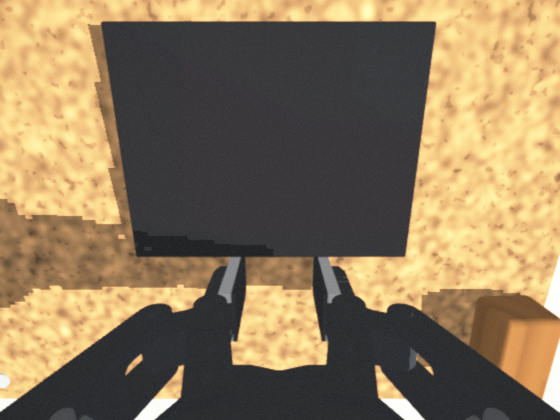

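The fingertips now bear on the near edge (row 256) and the panel has squared itself to the gripper. I keep pushing gently up the fence.

```bash
python3 -m handwheel '[[[0.003,0,0,0],[0.003,0,0,0],[0.003,0,0,0],[0.003,0,0,0],[0.003,0,0,0]]]' | grep -E 'pos|ft' && python3 -m handwheel '[[[0.003,0,0,0],[0.003,0,0,0],[0.003,0,0,0],[0.003,0,0,0],[0.003,0,0,0]]]' | grep -E 'pos|ft' && python3 -m handwheel '[[[0.003,0,0,0],[0.003,0,0,0],[0.003,0,0,0],[0.003,0,0,0],[0.003,0,0,0]]]' | grep -E 'pos|ft'&& python3 -m handwheel '[[[0.003,0,0,0],[0.003,0,0,0],[0.003,0,0,0],[0.003,0,0,0],[0,0,0,0]]]' | grep -E 'pos|ft'
python3 -c "
from h import *
im,d,p=cam('wrist');P=pts(d,p)
for v in range(10,260,20):print(v,np.round(P[v,280],4),im[v,280],np.round(P[v,200],4))"
```

```text
position: [0.5118, -0.0773, -0.0019]
ft_force: [-1.4, -0.0, -0.9]
position: [0.527, -0.0785, -0.0019]
ft_force: [-0.7, -0.5, -0.7]
position: [0.5419, -0.0797, -0.0019]
ft_force: [-0.1, -0.2, -0.4]
position: [0.5541, -0.0807, -0.0018]
ft_force: [-0.6, 0.4, -0.1]
10 [ 0.6566 -0.0884  0.0582] [236 235 225] [ 0.6581 -0.0677  0.059 ]
30 [ 0.6509 -0.0879  0.063 ] [46 46 47] [ 0.6525 -0.0678  0.0631]
50 [ 0.6468 -0.0876  0.0608] [46 44 45] [ 0.6484 -0.0667  0.0613]
70 [ 0.6424 -0.0872  0.0576] [41 40 45] [ 0.6441 -0.0652  0.0578]
90 [ 0.6374 -0.0869  0.0552] [43 42 45] [ 0.6392 -0.0639  0.0555]
110 [ 0.632  -0.0864  0.0525] [48 46 47] [ 0.6339 -0.0625  0.0531]
130 [ 0.626  -0.086   0.0483] [43 41 45] [ 0.628  -0.0605  0.0488]
150 [ 0.6195 -0.0855  0.0463] [43 39 42] [ 0.6216 -0.0589  0.0463]
170 [ 0.6119 -0.0849  0.0409] [44 41 43] [ 0.6142 -0.0565  0.0414]
190 [ 0.6036 -0.0843  0.0368] [45 44 46] [ 0.6058 -0.0539  0.0362]
210 [ 0.5939 -0.0835  0.0309] [42 39 41] [ 0.5965 -0.0512  0.0311]
230 [ 0.5831 -0.0827  0.025 ] [43 42 44] [ 0.5859 -0.0481  0.0252]
250 [ 0.5703 -0.0817  0.0176] [44 42 42] [ 0.5733 -0.0443  0.0176]
```

The panel climbs evenly, now at about 30°. I continue towards the lean.

```bash
python3 -m handwheel '[[[0.003,0,0,0],[0.003,0,0,0],[0.003,0,0,0],[0.003,0,0,0],[0.003,0,0,0]]]' | grep -E 'pos|ft' && python3 -m handwheel '[[[0.003,0,0,0],[0.003,0,0,0],[0.003,0,0,0],[0.003,0,0,0],[0.003,0,0,0]]]' | grep -E 'pos|ft' && python3 -m handwheel '[[[0.003,0,0,0],[0.003,0,0,0],[0.002,0,0,0],[0,0,0,0]]]' | grep -E 'pos|ft'
cat > tilt.py <<'E'
from h import *
im,d,p=cam('wrist');P=pts(d,p)
m=(im.max(-1)<75)&(P[...,2]>.018)&(P[...,2]<.12);m[245:]=0;m[:,:150]=0;m[:,400:]=0
q=P[m];c,_,_,_=np.linalg.lstsq(np.c_[q[:,:2],np.ones(len(q))],q[:,2],rcond=None)
print(len(q),'tilt',np.degrees(np.arctan(np.hypot(*c[:2]))),'dir',np.degrees(np.arctan2(c[1],c[0])),'x at z=.006,y=-.083',(.006-c[2]-c[1]*-.083)/c[0],'max',q[:,2].max(),q[q[:,2]>q[:,2].max()-.004].mean(0))
E
python3 tilt.py
```

```text
position: [0.5688, -0.0818, -0.0019]
ft_force: [-0.2, 0.4, 0.7]
position: [0.5837, -0.083, -0.0019]
ft_force: [0.5, 0.3, 1.1]
position: [0.5918, -0.0837, -0.0019]
ft_force: [-0.5, -0.7, -1.1]
42463 tilt 45.359639979652044 dir -4.482054515724657 x at z=.006,y=-.083 0.5938395696810759 max 0.08819847598748841 [ 0.67121536 -0.08822968  0.08526849]
```

```bash
python3 -m handwheel '[[[0.002,0,0,0],[0.002,0,0,0],[0.002,0,0,0],[0.002,0,0,0],[0,0,0,0]]]' | grep -E 'pos|ft'; python3 tilt.py; python3 -m handwheel '[[[-0.004,0,0,0],[-0.008,0,0,0],[-0.02,0,0,0],[0,0,0,0],[0,0,0,0]]]' | grep -E 'pos|ft'; python3 tilt.py
```

```text
position: [0.5998, -0.0843, -0.0019]
ft_force: [0.0, -0.4, 0.9]
34796 tilt 49.55977250740842 dir -4.529750984914225 x at z=.006,y=-.083 0.6020994723495232 max 0.09292218284645817 [ 0.67308902 -0.08845463  0.09019444]
position: [0.5666, -0.0816, -0.0016]
ft_force: [-0.4, 0.7, 1.0]
45503 tilt 51.98461609213215 dir -4.498900073696293 x at z=.006,y=-.083 0.6057985660889502 max 0.08351426851864048 [ 0.66364294 -0.08753123  0.08057713]
```

It stays leaning by itself, at about 50-52°. Now up, over and behind the fence.

```bash
python3 -m handwheel '[[[-0.01,0,-0.01,0],[0,0,-0.03,0],[0,0,-0.04,0],[0,0,-0.04,0],[0,0,-0.03,0]]]' | grep -E 'pos|ft'; python3 -m handwheel '[[[0.033,0,0,0],[0.033,0,0,0],[0.033,0,0,0],[0.033,0,0,0],[0.038,0,0,0]]]' | grep -E 'pos|ft';python3 -m handwheel '[[[0,0,0,0],[0,0,0,0]]]' | grep -E 'pos|ft'; python3 - <<'E'
from h import *
im,d,p=cam('scene');save('s2.png',cv2.resize(im[130:330,180:440],None,fx=3,fy=3))
E
```

```text
position: [0.5584, -0.0812, 0.1516]
ft_force: [0.7, -0.6, -0.2]
position: [0.7283, -0.0943, 0.1486]
ft_force: [-0.1, -0.7, 0.1]
position: [0.7282, -0.0944, 0.1462]
ft_force: [0.1, 0.6, 0.0]
```

View pics/s2.png

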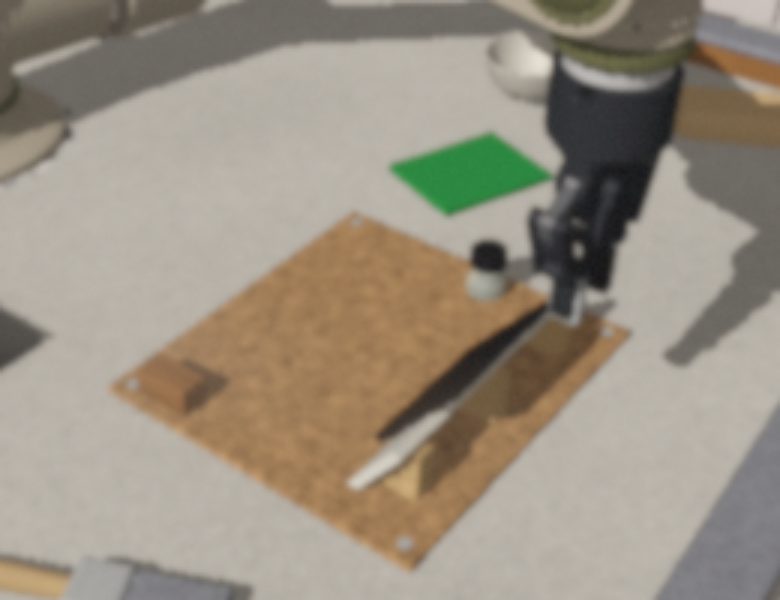

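The crop shows the panel leaning on the fence from (380,435) to (550,310), with the gripper above and behind it. I lower behind it and push back slowly.

```bash
python3 -m handwheel '[[[0,0,0.03,0],[0,0,0.03,0],[0,0,0.02,0],[0,0,0,0],[0,0,0,0]]]' | grep -E 'pos|ft'; python3 -m handwheel '[[[-0.008,0,0.003,0],[-0.008,0,0,0],[-0.006,0,0,0],[0,0,0,0]]]' | grep -E 'pos|ft'
```

```text
position: [0.7262, -0.0943, 0.0687]
ft_force: [0.3, 0.1, -0.0]
position: [0.7048, -0.0927, 0.0677]
ft_force: [-0.3, 0.3, 0.4]
```

```bash
python3 -m handwheel '[[[0,0,0.006,0],[0,0,0,0],[-0.004,0,0,0],[-0.004,0,0,0],[0,0,0,0]]]' | grep -E 'pos|ft'; python3 -m handwheel '[[[-0.003,0,0,0],[-0.003,0,0,0],[-0.003,0,0,0],[-0.003,0,0,0],[-0.003,0,0,0]]]' | grep -E 'pos|ft'; python3 -m handwheel '[[[-0.003,0,0,0],[-0.003,0,0,0],[-0.003,0,0,0],[-0.003,0,0,0],[-0.003,0,0,0]]]' | grep -E 'pos|ft';  python3 -m handwheel '[[[-0.003,0,0,0],[-0.003,0,0,0],[-0.003,0,0,0],[0,0,0,0],[0,0,0,0]]]' | grep -E 'pos|ft'; python3 - <<'E'
from h import *
im,d,p=cam('scene');save('s3.png',cv2.resize(im[130:330,180:440],None,fx=3,fy=3))
E
```

```text
position: [0.6965, -0.0919, 0.0591]
ft_force: [0.1, -1.0, -0.0]
position: [0.6818, -0.0908, 0.0592]
ft_force: [0.8, 0.3, -0.3]
position: [0.6668, -0.0896, 0.0591]
ft_force: [-0.2, -0.6, -0.1]
position: [0.6581, -0.0889, 0.0592]
ft_force: [-0.1, -0.3, -0.2]
```

View pics/s3.png

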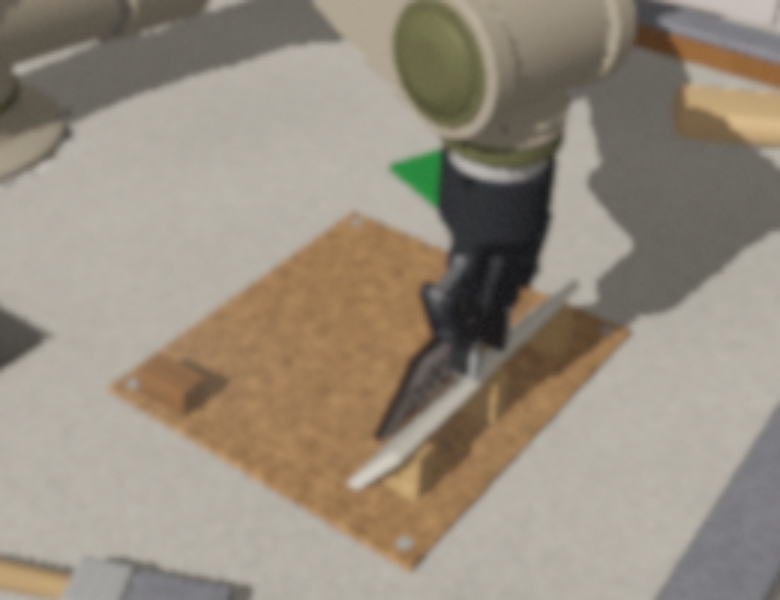

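The panel is swinging up about its lower edge, with the face now visible at (415,385). I continue past vertical.

```bash
python3 -m handwheel '[[[-0.003,0,0,0],[-0.003,0,0,0],[-0.003,0,0,0],[-0.003,0,0,0],[-0.003,0,0,0]]]' | grep -E 'pos|ft'; python3 -m handwheel '[[[-0.003,0,0,0],[-0.003,0,0,0],[-0.003,0,0,0],[-0.003,0,0,0],[-0.003,0,0,0]]]' | grep -E 'pos|ft';  python3 -m handwheel '[[[-0.003,0,0,0],[-0.003,0,0,0],[-0.003,0,0,0],[-0.003,0,0,0],[-0.003,0,0,0]]]' | grep -E 'pos|ft'; python3 -m handwheel '[[[-0.003,0,0,0],[-0.003,0,0,0],[-0.003,0,0,0],[0,0,0,0],[0,0,0,0]]]' | grep -E 'pos|ft'; python3 -m handwheel '[[[0,0,0,0],[0,0,0,0],[0,0,0,0],[0,0,0,0],[0,0,0,0]]]' | grep -E 'time|pos|ft'; python3 - <<'E'
from h import *
im,d,p=cam('scene');save('s4.png',cv2.resize(im[130:330,180:440],None,fx=3,fy=3))
E
```

```text
position: [0.6428, -0.0876, 0.0591]
ft_force: [-0.5, 0.5, -0.4]
position: [0.628, -0.0865, 0.0591]
ft_force: [-0.1, 0.6, -0.3]
position: [0.613, -0.0853, 0.0591]
ft_force: [-0.2, -0.2, -0.9]
position: [0.6043, -0.0846, 0.0592]
ft_force: [0.8, 0.1, 0.0]
time_s: 21.42
position: [0.6044, -0.0847, 0.0591]
ft_force: [0.4, -0.9, 0.3]
```

View pics/s4.png

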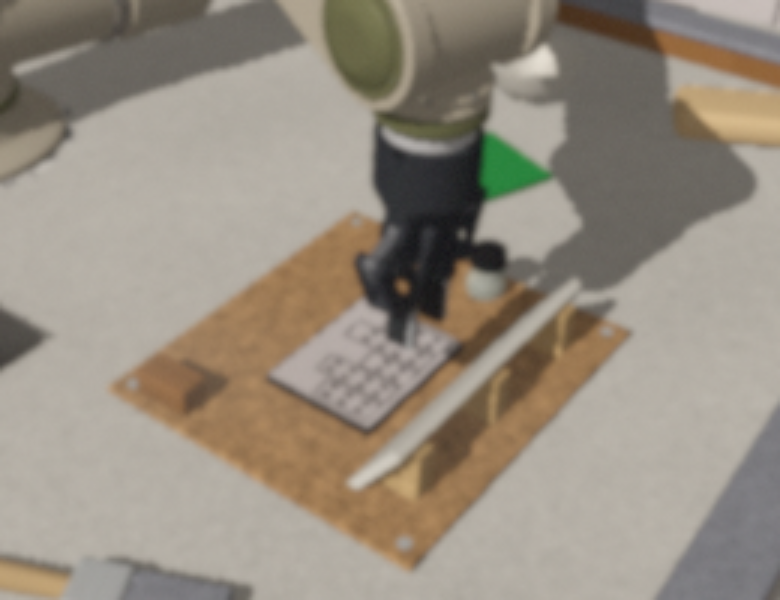

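The panel lies face up in front of the fence, print visible at (370,355). I raise clear and check the pose with the wrist camera.

```bash
python3 -m handwheel '[[[0,0,-0.03,0],[0,0,-0.035,0],[0,0,-0.035,0],[0,0,-0.035,0],[0,0,-0.03,0]]]' | grep -E 'pos|ft'; python3 -m handwheel '[[[-0.035,0,0,0],[-0.035,0,0,0],[-0.035,0,0,0],[0,0,0,0],[0,0,0,0]]]' | grep -E 'pos|ft'; python3 - <<'E'
from h import *
im,d,p=cam('wrist');save('w5.png',im);P=pts(d,p)
m=(P[...,2]>.0105)&(P[...,2]<.02)&(P[...,0]<.612)&(d>.15)
m=cv2.morphologyEx(m.astype(np.uint8),cv2.MORPH_OPEN,np.ones((5,5)))
n,l,st,c=cv2.connectedComponentsWithStats(m);i=1+st[1:,4].argmax();q=P[l==i]
r=cv2.minAreaRect((q[:,:2]*1000).astype(np.float32));print(st[i],r)
a=np.linalg.lstsq(np.c_[q[:,:2],np.ones(len(q))],q[:,2],rcond=None)[0];print('tilt',np.degrees(np.hypot(*a[:2])),'z',np.median(q[:,2]))
v=np.array(r[0])/1000-[.621,-.067];t=np.radians(-4.5);print('centre in fence frame',v@[np.cos(t),np.sin(t)],v@[-np.sin(t),np.cos(t)],env.observe()['time_s'])
E
```

```text
position: [0.6043, -0.0846, 0.2268]
ft_force: [0.3, -0.2, -0.1]
position: [0.4986, -0.0761, 0.2247]
ft_force: [1.2, -0.5, -0.4]
[  216    86   119    91 10350] ((556.3916625976562, -75.59722137451172), (130.06752014160156, 99.34451293945312), 85.48326110839844)
tilt 0.11710941297926497 z 0.016012441737465515
centre in fence frame -0.06373464124525854 -0.01363983073925907 22.35
```

View pics/w5.png

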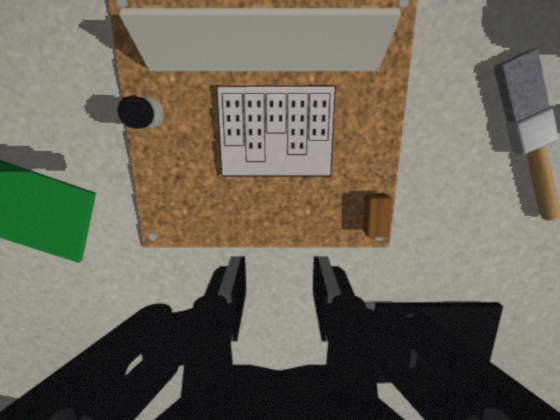

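The panel is flat and face up at (276,131), 64 mm before the fence's foot. The jar and the block are in place and the gripper is clear, so I hand in.

```bash
python3 -c "
from rig import env
print(env.close_job())"
```

```text
the job is handed in; nothing more can be done
None
```

The panel now lies printed face up on the board in front of the fence, and I handed the job in at about 22.4 s of the 58 s allowed. It reports no verdict.

I pushed the panel along the cork with part-open fingertips until it leaned on the fence by itself. Then I went over and behind it and pushed its top edge back until it toppled.

**Last checks:**
- **Lean:** tilt was about 50–52° after I let go. The lower edge was roughly 10 mm short of the fence's foot.
- **Final pose:** the panel is flat to 0.1°. Its centre is about 64 mm before the foot and 14 mm off the board's middle line.
- **Other things:** the jar and the block are where they were. I did not measure the other things again at the end.
- **Forces:** wrist force readings stayed within about 2 N during the pushes, which is noise level. They were read only at the end of each call, so brief peaks would not show.
- **Clearance:** the gripper finished about 0.2 m above the board, touching nothing.

**What disagreed:**
- **Tip offset:** the stated tip position (17 mm ahead of the TCP) did not hold. Contact with the cork put the tips about 9.5 mm behind the TCP at 40 % opening.
- **First pass:** because of that, my first pass went over the panel without touching it.
- **Cork touch:** feeling for the cork cost one press of about 15 N on the board, not on the panel.

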